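# Change the module in the test jig and hold the next one on the probes

## Task

The module standing in the test jig has passed: lift it out and stand it on the white rack as the next one in the row, upright, in line and square with the others and no more than a finger's width from the last one. Then take the waiting module from the black tray, pass it foot first through the jig's guard window, push it fully down against the sprung probes and finish there, still gripping it and keeping it pressed down: do not let go of it. Set the first module down rather than dropping it, do not shift the modules already in the row, and leave the solder reel, the white bottle and the side cutters where they are.

Things in the scene. Friction and masses are not known exactly. Their poses are not given: they have to be found in the camera images.
- done_center (a point): The tested module: light grey, upright in the jig's window, its foot on the probes. 60 mm (its x) by 22.5 mm (its y), 90 mm tall: a body 50 mm high with square shoulders, then a head 40 mm (x) by 22.5 mm (y), 40 mm high, to grip; 0.13 kg; looks the same after half a turn. The point is its centre, 45 mm above its foot; z points up
- next_center (a point): The waiting module, just like the tested one, upright in the black tray (150 x 112 mm, 26 mm high, floor 4 mm). 60 mm (its x) by 22.5 mm (its y), 90 mm tall: a body 50 mm high with square shoulders, then a head 40 mm (x) by 22.5 mm (y), 40 mm high, to grip; 0.13 kg; looks the same after half a turn. The point is its centre, 45 mm above its foot; z points up
- row1_center (a point): First module of the row on the white rack, next to the rack's upright end plate. 60 mm (its x) by 22.5 mm (its y), 90 mm tall: a body 50 mm high with square shoulders, then a head 40 mm (x) by 22.5 mm (y), 40 mm high, to grip; 0.13 kg; looks the same after half a turn. The point is its centre, 45 mm above its foot; z points up
- row2_center (a point): Second module of the row. Same size; centre, 45 mm above its foot
- row3_center (a point): Third and last module of the row. Same size; centre, 45 mm above its foot. The modules stand side by side along their y, about 6 mm apart and all facing alike; the row goes on towards -y of this module, where about 100 mm of the rack is free
- rack: White sheet-steel rack, to the left or the right of the tray, fixed. Its top is level, 45 mm above the mat, 120 mm deep (its x) and 210 mm long (its y), with a lip 12 mm high along the +x edge and an upright plate 45 mm high at the +y end. Origin: centre of its underside
- window (a point): Centre of the guard window of the test jig, at the top face of the black guard plate, 76 mm above the mat. The window is 62 mm along this point's x by 24.5 mm along its y: 2 mm clearance each way for a module (1 mm a side). Its top 5 mm are flared at 45 degrees to 72 x 34.5 mm. Plate 136 x 116 mm, 12 mm thick; z points up. The probes' tips lie 34 mm below this point at rest
- probes (a joint): Travel of the sprung probe carrier below the window, in m: 0 at rest (up), 0.006 fully down on its stop. It pushes up with 3 N at rest, rising to 10 N fully down, so a module that is let go rises again; a module's weight alone does not move it
- spool_at (a point): Bystander, to be left alone: reel of solder on the mat, standing on its flange, 54 mm across, 52 mm tall; its centre
- flux_bottle_at (a point): Bystander, to be left alone: small white bottle with a black cap, 40 mm across, 75 mm tall; its centre
- cutters_at (a point): Bystander, to be left alone: side cutters with black handles lying on the mat, about 130 mm long, 14 mm high; a point near the joint

How it is judged (in metres and radians):
On the way, in this order (a step that is already met when the one before it is completed fails the run):
1. the tested module stands released in the row on the rack, beside the last module (y of done_center in the frame of row3_center between -0.039 and -0.0205 m and x of done_center in the frame of row3_center between -0.01 and 0.01 m and z of done_center in the frame of row3_center between -0.004 and 0.004 m and angle between the x axis of done_center and the x axis of row3_center, either way round below 0.14 rad and angle between done_center's own z axis and vertical below 0.08 rad and contact force between each of the arm, the fingers and done below 0.2 N and linear speed of done below 0.02 m/s), for 0.3 s.
2. the waiting module's foot has passed through the guard window (horizontal distance between next_center and window below 0.006 m and angle between next_center's own z axis and vertical below 0.1 rad and z of next_center in the frame of window below 0.025 m), for 0.1 s.
At the end, for the whole second after the job is handed in: Tested module released, upright on the rack beside the last of the row (gap up to 16 mm, in line within 10 mm, square within 8 degrees); the other one upright in the guard window (within 6 mm), gripped, still, and keeping the probes pressed down more than 4 of 6 mm (all of step 1 and all of step 2 and value of joint probes above 0.004 m and contact force between the fingers and next above 1 N and linear speed of next below 0.02 m/s); the arm keeps its last pose, push and grip.
It fails at once if a module of the row is shifted by more than 12 mm or tipped (distance of any of row1_center, row2_center, row3_center from where it was at the start of the episode above 0.012 m or angle between any of row1_center, row2_center, row3_center's own z axis and vertical above 0.2 rad).
It fails at once if the tested module is let go more than 12 mm above the rack (horizontal distance between done_center and row3_center below 0.06 m and z of done_center in the frame of row3_center above 0.012 m and contact force between each of the arm, the fingers and done below 0.02 N).
It fails at once if the solder reel, the bottle or the cutters are shifted by more than 25 mm (distance of any of spool_at, flux_bottle_at, cutters_at from where it was at the start of the episode above 0.025 m).
It also fails if it takes over 64 s, if anything falls off the work surface, if the arm or the gripper's body presses on something with over 40 N, if the wrist force passes 120 N, or if a joint passes its speed limit or range.

## Robot

A 6-joint arm with a two-finger parallel gripper is mounted at the origin on the work surface. World frame = base frame: x ahead of the robot, y to its left, z up, the work surface at z = 0. Lengths are in mm, angles in rad, forces in N, time in s.
With the tool pointing down it reaches from about 350 to 875 mm from the base axis. Payload 4.2 kg.
Tool frame: the origin (TCP) lies on the mounting face of the last link; the fingertips stand 173 mm ahead of it and the grasp point (between the pads) lies 155 mm ahead of it (tcp_to_grasp is the distance from the TCP to the grasp point, in mm); z points along the fingers, y is the direction in which the jaws open and shut (so a half turn about z gives the same grasp; the last joint's range is limited). The gripper opens to 85 mm and grips with 20 to 120 N. Pads are 22 mm wide; open, the fingers measure 114 mm over their backs; the gripper's body (76 mm by 85 mm) begins 54 mm behind the grasp point. The pads swing forward as they close: fully open they stand 13 mm farther back than shut.
Start: joints at [-0.967, 0.385, 0.008, 0, -1.194, -0.259], TCP at [211.27, -588.188, 404.712] pointing down, gripper open.
Joint ranges: [-3.14, 3.14], [-1.21, 2.06], [-1.07, 1.41], [-3.16, 2.05], [-2.99, -0.16], [-3.1, 3.1]. Speed limits (rad/s): [2.79, 2.79, 3.14, 3.14, 3.14, 3.14].

## Interface

Orientations are given as a unit quaternion [x, y, z, w].
In Python, from bench import * gives the robot as it stands. The module is installed in compiled form; this text tells all that it offers.
- The arm moves only by the tool apply_moves, never from a script. Its arguments are lists of equal length, an entry for each row: "fingers": the closure, from 0 (fully open) to 1 (shut); "dp": the shift along the world's x, y, z in cm, a list of three; "yaw": the turn about the world's z in degrees. A call has 1 to 10 rows; each row is the pose to reach, as a shift and turn from the pose measured when the call began; what a row does not reach only later rows make up. A row lasts 1/10 s, in which the tool goes at most 50 mm and 8.59 degrees, less where a joint would pass 70% of its speed; a pose out of reach is approached as far as the arm can. A call with a gripper value outside its range is refused whole. The fingers move at their own pace and stop on an object; the grip force is fixed at half the most. Time passes only in rows, so rows that repeat a pose let the fingers close. It gives the time, the measured TCP pose, the force and the opening at its end, in the units of the state.
- read_state(): the state, without advancing time (a new reading comes with each control period).
- get_image(name): name is "scene" or "top" or "wrist"; returns a dict with "color" (420x560x3 uint8, blue, green, red), "mtx" (3x3 intrinsics, pixels), "camera_from_world" (4x4, takes a point from world to camera coordinates); the wrist camera has in their place "tool_from_camera" (4x4, takes a point from camera to tool coordinates, whose origin is the TCP and whose axes are the flange's). Camera axes: x right, y down, z forward; pixel columns grow to the right and rows downward; lengths in mm; the calibration is good to about 2 mm. A picture is of the moment at which its call begins: read the wrist's pose just before it. There is no depth.
- job_done(): hands the job in, once; it reports no verdict.
The state is a dict: "clock": time; "joints": joint angles; "joint_vel": joint speeds; "joint_efforts": joint torques, N m; "position": TCP position; "ee_rot": TCP orientation; "contact_force": force on the tool from outside, world axes, zero at the start; "wrist_torque": the same for the moment, N m; "gripper_width": finger opening in mm.
Only numpy, scipy, OpenCV 4.12 (cv2) and the standard library are available. Lean on these libraries where they do the work, as an engineer would, in place of code of your own. Each camera call takes 0.05 s, during which the arm holds its last target. There are 200 camera calls.

## Working session

There is one attempt and no reset: what is moved stays moved. The work goes in short steps, Python scripts to look and compute and a tool call to move; the robot and the scene stay as the last step left them, time stands still between calls to the robot, and variables do not carry over. Pictures are saved under pics/ and viewed, about 8 in all and at most 12, crops included, and the job is handed in when it is done.

Besides the shell and the picture viewer there is one more tool, called after "Emit:" as name(argument=value, ...), one argument or row to a line, values as JSON. apply_moves: Moves the arm, as the interface text tells. Its arguments: {"type":"object","properties":{"fingers":{"type":"array","items":{"type":"number"}},"dp":{"type":"array","items":{"type":"array","items":{"type":"number"}}},"yaw":{"type":"array","items":{"type":"number"}}},"required":["fingers","dp","yaw"]}

```bash
mkdir -p pics; cat >h.py <<'E'
from bench import *
import numpy as np, cv2
from scipy.spatial.transform import Rotation as R
def cam(name):
    s=read_state(); d=get_image(name)
    K=np.array(d["mtx"],float)
    if "camera_from_world" in d: W=np.linalg.inv(np.array(d["camera_from_world"],float))
    else:
        T=np.eye(4);T[:3,:3]=R.from_quat(s["ee_rot"]).as_matrix();T[:3,3]=s["position"]
        W=T@np.array(d["tool_from_camera"],float)
    return d["color"],K,W
def ray(px,K,W,z):
    px=np.atleast_2d(px).astype(float)
    d=np.c_[px,np.ones(len(px))]@np.linalg.inv(K).T@W[:3,:3].T
    o=W[:3,3]; return o+d*((z-o[2])/d[:,2])[:,None]
def proj(P,K,W):
    C=np.linalg.inv(W);q=(np.atleast_2d(P)@C[:3,:3].T+C[:3,3])@K.T
    return q[:,:2]/q[:,2:]
E
python3 - <<'E'
from h import *
s=read_state();print(s)
for n in("scene","top"):
    c,K,W=cam(n);cv2.imwrite(f"pics/{n}0.png",c);print(n,K.round(1).tolist(),W.round(3).tolist())
E
```

```text
{'clock': 0.0, 'joints': array([-9.67385739e-01,  3.85580487e-01,  6.59675364e-03, -5.00688665e-04,
       -1.19396595e+00, -2.58605954e-01]), 'joint_vel': array([-0.00013082,  0.00023257,  0.00061637, -0.00107003,  0.00185724,
        0.00039832]), 'joint_efforts': array([ 9.40883037e-04, -3.92291164e+01,  1.88401204e+01,  4.18608829e+00,
       -4.60789364e-03,  1.29660225e-05]), 'position': array([ 211.22654131, -588.0072671 ,  403.59507234]), 'ee_rot': array([-1.71458439e-01,  9.85190738e-01,  1.07542005e-03, -2.38421695e-04]), 'contact_force': array([-0.3180045 ,  0.58141214,  1.31872105]), 'wrist_torque': array([ 0.03286144,  0.02269327, -0.01690352]), 'gripper_width': 85.71301205714238}
scene [[410.6, 0.0, 277.4], [0.0, 410.6, 211.6], [0.0, 0.0, 1.0]] [[0.665, 0.634, -0.395, 898.958], [0.747, -0.574, 0.336, -238.05], [-0.014, -0.518, -0.855, 855.435], [0.0, 0.0, 0.0, 1.0]]
top [[481.1, 0.0, 277.0], [0.0, 481.1, 207.4], [0.0, 0.0, 1.0]] [[-0.017, -0.984, 0.178, 335.176], [-1.0, 0.014, -0.015, 65.631], [0.012, -0.178, -0.984, 1253.136], [0.0, 0.0, 0.0, 1.0]]
```

View pics/top0.png

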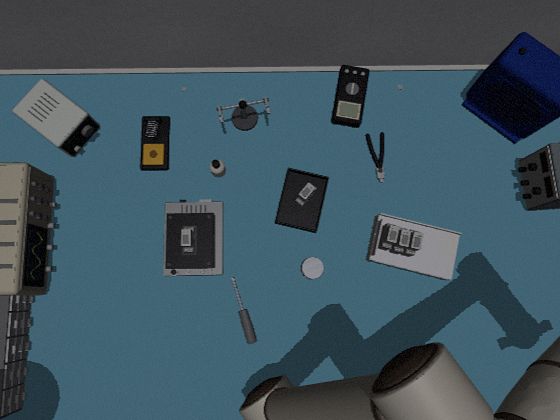

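View pics/scene0.png

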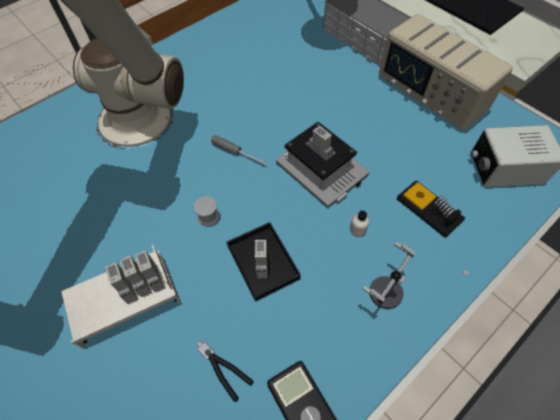

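The top view shows the jig module at about (187,237), the tray module at (306,191), the row at (392–415,238) with free rack to its right, the reel at (312,268), the bottle at (217,167) and the cutters at (377,160). The scene view agrees.

```bash
python3 - <<'E'
from h import *
c,K,W=cam("top")
out=[]
for (u,v) in((187,238),(306,192),(402,240)):
    out.append(cv2.resize(c[v-35:v+35,u-35:u+35],(500,500),interpolation=cv2.INTER_CUBIC)[:, :])
im=np.hstack(out);im=cv2.resize(im,(798,266));cv2.imwrite("pics/crop1.png",im)
g=cv2.cvtColor(c,cv2.COLOR_BGR2GRAY)
for nm,(u,v,r),z in(("jig",(187,238,18),132),("tray",(306,192,18),94),("row",(402,240,24),135)):
    roi=g[v-r:v+r,u-r:u+r]
    for th in(110,130,150,170):
        cs,_=cv2.findContours((cv2.resize(roi,None,fx=4,fy=4,interpolation=cv2.INTER_CUBIC)>th).astype(np.uint8),0,2)
        for k in cs:
            if cv2.contourArea(k)<400: continue
            b=cv2.boxPoints(cv2.minAreaRect(k))/4+[u-r,v-r]-0.375
            P=ray(b,K,W,z);e=P[1]-P[0];f=P[2]-P[1]
            if np.hypot(*f[:2])>np.hypot(*e[:2]): e,f=f,e
            print(nm,th,b.mean(0).round(1),P.mean(0).round(1)[:2],"len",np.hypot(*e[:2]).round(1),np.hypot(*f[:2]).round(1),"ang",np.degrees(np.arctan2(e[1],e[0])).round(1))
E
```

```text
jig 110 [185.5 236.8] [471.  263.5] len 39.4 20.5 ang -179.1
tray 110 [306.5 190.6] [585.6 -25.6] len 38.6 21.3 ang -40.1
row 110 [407.6 219.7] [ 503.2 -259.1] len 86.2 3.9 ang -105.0
row 110 [401.5 239.5] [ 457.  -241.8] len 113.2 112.3 ang -90.8
row 130 [401.5 239.5] [ 457.  -241.8] len 113.2 112.3 ang -90.8
```

View pics/crop1.png

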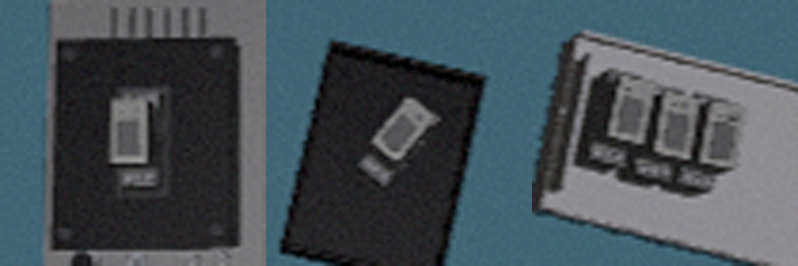

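The crop shows the jig head top (long axis along world x), the tray head turned about -40°, and the row turned about -15° with the lip at +x and the plate at +y. I'll go over the row next for a close look.

Emit:
apply_moves(
  fingers=[0,0,0,0,0,0,0,0,0,0],
  dp=[
    [4,4,0],
    [8,8,0],
    [12,12,0],
    [16,16,0],
    [20,20,0],
    [22,24,0],
    [22,28,0],
    [22,31,0],
    [22,31,0],
    [22,31,0],
  ],
  yaw=[7,14,21,28,35,42,49,55,55,55],
)

```text
clock: 1.15
position: [431.5, -277.1, 404.0]
ee_rot: [-0.608, 0.794, 0.001, -0.001]
contact_force: [-0.0, -0.5, -0.2]
gripper_width: 85.3
```

```bash
python3 - <<'E'
from h import *
c,K,W=cam("wrist");cv2.imwrite("pics/w1.png",c);print(K.round(1).tolist(),W.round(3).tolist())
print(proj([[457,-242,135],[457,-242,45]],K,W))
E
```

```text
[[377.5, 0.0, 282.5], [0.0, 377.5, 210.8], [0.0, 0.0, 1.0]] [[-0.965, 0.252, 0.067, 414.114], [0.261, 0.931, 0.257, -340.822], [0.003, 0.265, -0.964, 374.042], [0.0, 0.0, 0.0, 1.0]]
[[258.82759137 268.33314573]
 [264.52805532 227.81415171]]
```

View pics/w1.png

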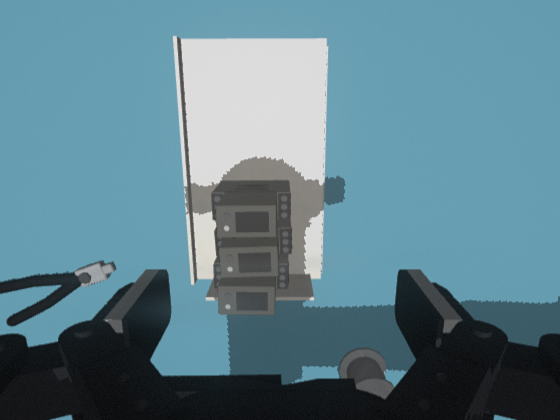

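The row is centred at about (248,255) and the free rack lies above it, up to row 40; the nearest head top (row3) spans about (217..274, 206..236). Zooming in on the heads.

```bash
python3 - <<'E'
from h import *
c,K,W=cam("wrist")
np.savez("w1.npz",c=c,K=K,W=W)
cr=c[170:320,170:345]
cr=cv2.resize(cr,None,fx=4,fy=4,interpolation=cv2.INTER_CUBIC)
cr=cv2.convertScaleAbs(cr,alpha=1.6)
for i in range(0,700,80): cv2.putText(cr,str(170+i//4),(i,10),0,.4,(0,0,255))
for i in range(0,600,80): cv2.putText(cr,str(170+i//4),(0,i+5),0,.4,(0,0,255))
cv2.imwrite("pics/w1c.png",cr)
E
```

```text
(no output)
```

View pics/w1c.png

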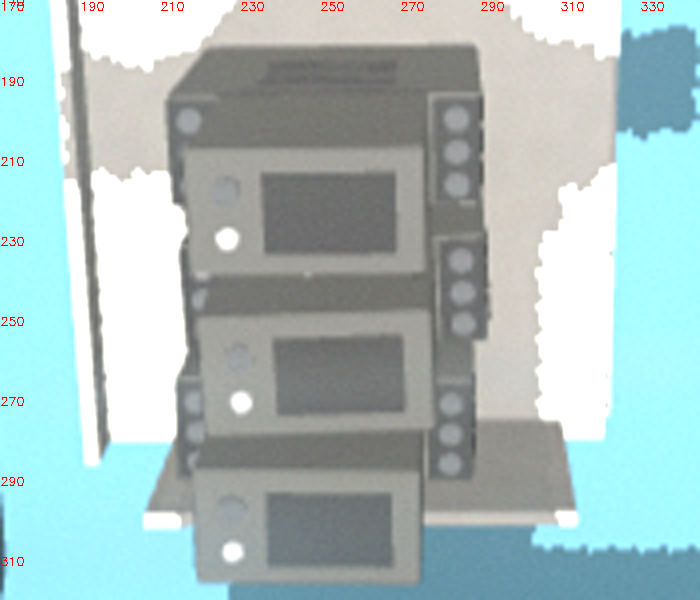

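The zoom shows all three head tops clearly: row3 at crop corners (186,148)–(424,271), and row2 and row1 below it. Converting the corners.

```bash
python3 - <<'E'
from h import *
d=np.load("w1.npz");K,W=d["K"],d["W"]
m=lambda q:(np.array(q)+.5)/4-.5+170
for nm,q,z in(("row3",[(186,148),(421,146),(424,271),(192,274)],135),("row2",[(199,318),(430,308),(435,430),(205,434)],135),("row1",[(195,469),(419,469),(421,583),(197,581)],135),("foot3",[(205,46),(478,46)],45),("shoulder3",[(168,98),(482,95)],95)):
    P=ray(m(q),K,W,z)[:,:2]
    a=[np.degrees(np.arctan2(*(P[0]-P[1])[::-1]))]
    if len(P)>2:a.append(np.degrees(np.arctan2(*(P[3]-P[2])[::-1])))
    print(nm,P.mean(0).round(1),"ang",np.round(a,1),"len",np.linalg.norm(P[0]-P[1]).round(1),np.linalg.norm(P[0]-P[-1]).round(1))
    print(P.round(1).tolist())
E
```

```text
row3 [ 455.8 -276.9] ang [-14.8 -14.5] len 38.4 21.8
[[471.7, -292.3], [434.5, -282.5], [439.8, -261.5], [477.4, -271.3]]
row2 [ 462.3 -248.6] ang [-12.6 -14.2] len 39.0 21.3
[[478.7, -263.5], [440.6, -254.9], [445.7, -233.1], [484.2, -242.8]]
row1 [ 472.1 -221.2] ang [-15.3 -15.9] len 38.9 21.8
[[487.9, -237.0], [450.3, -226.7], [456.0, -205.2], [494.2, -216.1]]
foot3 [ 453.1 -286.9] ang [-15.2] len 60.3 60.3
[[482.2, -294.8], [424.0, -278.9]]
shoulder3 [ 452.9 -286.7] ang [-14.7] len 59.4 59.4
[[481.6, -294.2], [424.1, -279.2]]
```

Emit:
apply_moves(
  fingers=[0,0,0,0,0,0,0,0,0,0],
  dp=[
    [2,5,0],
    [4,10,0],
    [4,15,0],
    [4,20,0],
    [4,25,0],
    [4,30,0],
    [4,35,0],
    [4,40,0],
    [4,45,-2],
    [4,49,-4],
  ],
  yaw=[2,4,6,8,10,12,14,15,15,15],
)

```text
clock: 2.25
position: [472.1, 208.3, 366.4]
ee_rot: [-0.704, 0.71, 0.0, 0.001]
contact_force: [-0.2, 0.7, 0.1]
gripper_width: 85.5
```

Emit:
apply_moves(
  fingers=[0,0,0,0],
  dp=[
    [0,4,-3],
    [0,4,-3],
    [0,4,-3],
    [0,4,-3],
  ],
  yaw=[0,0,0,0],
)

```text
clock: 2.65
position: [472.9, 247.2, 336.8]
ee_rot: [-0.704, 0.71, 0.0, 0.001]
contact_force: [-0.2, -0.1, -0.1]
gripper_width: 85.3
```

```bash
python3 - <<'E'
from h import *
s=read_state();print(s["position"],s["ee_rot"])
c,K,W=cam("wrist");np.savez("w2.npz",c=c,K=K,W=W)
c2=cv2.convertScaleAbs(c,alpha=1.5);cv2.imwrite("pics/w2.png",cv2.resize(c2,(784,588),interpolation=cv2.INTER_CUBIC))
E
```

```text
[472.85499802 247.21701534 336.81846728] [-7.03718209e-01  7.10478158e-01  6.20405835e-05  1.21088666e-03]
```

View pics/w2.png

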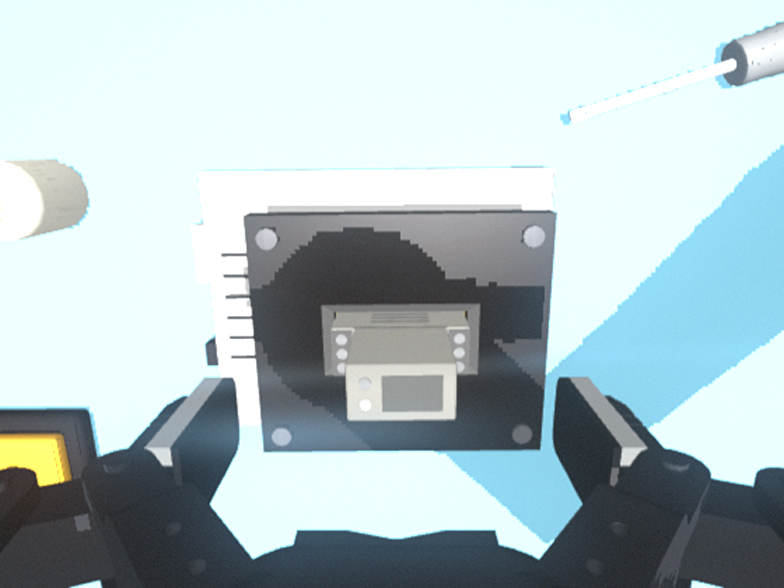

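The wrist view shows the guard plate, corners (246,214),(555,211),(541,451),(264,451), with the module's head top at about (347..457, 363..419) inside the flare outline (322..479, 304..375).

```bash
python3 - <<'E'
from h import *
d=np.load("w2.npz");K,W=d["K"],d["W"]
m=lambda q:(np.array(q)+.5)/1.4-.5
for nm,q,z in(("head",[(347,363),(456,365),(457,420),(347,420)],132),("flare",[(322,305),(480,303),(479,374),(322,376)],76),("plate",[(246,214),(555,211),(541,451),(264,451)],76),):
    P=ray(m(q),K,W,z)[:,:2]
    print(nm,P.mean(0).round(1),"ang",[np.degrees(np.arctan2(*(P[a]-P[b])[::-1])).round(1) for a,b in((0,1),(3,2))],"len",np.linalg.norm(P[0]-P[1]).round(1),np.linalg.norm(P[0]-P[-1]).round(1))
    print(P.round(1).tolist())
G=np.array([[0,0,155.]]);s=read_state()
print("grasp",R.from_quat(s["ee_rot"]).apply(G)+s["position"],"tool y ang",np.degrees(np.arctan2(*R.from_quat(s["ee_rot"]).apply([0,1,0])[1::-1])))
E
```

```text
head [471.2 266.1] ang [np.float64(-1.6), np.float64(-0.5)] len 38.8 22.5
[[490.6, 254.5], [451.8, 255.6], [451.0, 277.4], [491.4, 277.0]]
flare [471.1 266.8] ang [np.float64(0.2), np.float64(0.3)] len 71.9 35.1
[[506.8, 249.5], [434.9, 249.2], [434.2, 284.1], [508.4, 284.5]]
plate [470.7 266.4] ang [np.float64(0.0), np.float64(-0.5)] len 134.1 116.4
[[537.9, 207.9], [403.8, 207.9], [402.3, 325.5], [538.9, 324.3]]
grasp [[473.11104963 247.39464737 182.21629437]] tool y ang 179.43807483856898
```

Emit:
apply_moves(
  fingers=[0,0,0,0,0,1,1,1,1,1],
  dp=[
    [-0.2,1.9,0],
    [-0.2,1.9,-2.5],
    [-0.2,1.9,-5],
    [-0.2,1.9,-6.8],
    [-0.2,1.9,-6.8],
    [-0.2,1.9,-6.8],
    [-0.2,1.9,-6.8],
    [-0.2,1.9,-6.8],
    [-0.2,1.9,-6.8],
    [-0.2,1.9,-6.8],
  ],
  yaw=[0.5,0.5,0.5,0.5,0.5,0.5,0.5,0.5,0.5,0.5],
)

```text
clock: 3.7
position: [471.0, 266.3, 270.2]
ee_rot: [-0.707, 0.707, 0.0, 0.003]
contact_force: [0.2, 0.5, 1.7]
gripper_width: 39.2
```

Emit:
apply_moves(
  fingers=[1,1,1,1],
  dp=[
    [0,0,0],
    [0,0,0],
    [0,0,0],
    [0,0,0],
  ],
  yaw=[0,0,0,0],
)

```text
clock: 4.1
position: [471.0, 266.3, 270.2]
ee_rot: [-0.707, 0.707, -0.0, 0.003]
contact_force: [0.5, -0.1, 1.5]
gripper_width: 39.1
```

Emit:
apply_moves(
  fingers=[1,1,1,1,1,1,1],
  dp=[
    [0,0,1],
    [0,0,2.5],
    [0,0,4.5],
    [0,0,7],
    [0,0,10],
    [0,0,13.5],
    [0,0,13.5],
  ],
  yaw=[0,0,0,0,0,0,0],
)

```text
clock: 4.8
position: [471.8, 266.7, 410.9]
ee_rot: [0.707, -0.707, 0.001, -0.008]
contact_force: [-0.5, 0.4, -0.5]
gripper_width: 39.1
```

```bash
python3 - <<'E'
from h import *
s=read_state();print(s["position"],s["ee_rot"],s["gripper_width"],s["contact_force"])
c,K,W=cam("wrist");np.savez("w3.npz",c=c,K=K,W=W)
c2=cv2.convertScaleAbs(c,alpha=1.5);cv2.imwrite("pics/w3.png",cv2.resize(c2,(784,588),interpolation=cv2.INTER_CUBIC))
E
```

```text
[471.75816347 266.72350197 410.86302089] [ 0.70708929 -0.70707746  0.00078884 -0.00809857] 39.08765148012495 [-0.49189032  0.40733952 -0.49689804]
```

View pics/w3.png

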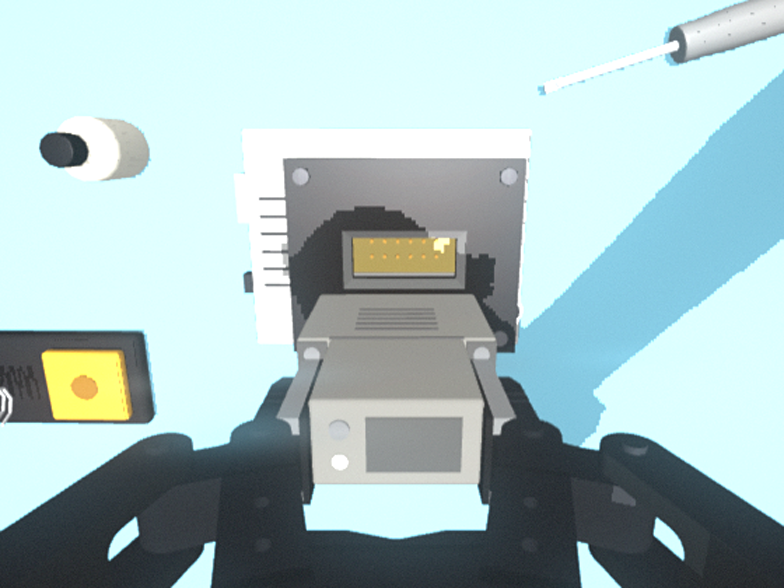

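The module is in the jaws, its head top at about (311..482, 402..484), and the empty window is visible: outer flare (343..467, 232..289), inner (353..457, 238..277).

```bash
python3 - <<'E'
from h import *
d=np.load("w3.npz");K,W=d["K"],d["W"]
m=lambda q:(np.array(q)+.5)/1.4-.5
for nm,q,z in(("head",[(310,402),(480,402),(483,484),(312,484)],410.9-138.2),("foot-front",[(323,295),(490,295)],410.9-228.2+0),("flare",[(343,232),(466,232),(467,289),(343,289)],76),("plate",[(284,158),(525,158)],76)):
    P=ray(m(q),K,W,z)[:,:2]
    print(nm,P.mean(0).round(1),"ang",[np.degrees(np.arctan2(*(P[a]-P[b])[::-1])).round(1) for a,b in((0,1),(-1,-2))],"len",np.linalg.norm(P[0]-P[1]).round(1),np.linalg.norm(P[0]-P[-1]).round(1))
    print(P.round(1).tolist())
E
```

```text
head [473.5 267.4] ang [np.float64(0.4), np.float64(0.5)] len 38.2 21.4
[[492.9, 256.8], [454.7, 256.6], [453.1, 277.9], [493.4, 278.2]]
foot-front [470.5 257.4] ang [np.float64(0.2), np.float64(-179.8)] len 64.9 64.9
[[502.9, 257.6], [438.1, 257.3]]
flare [470.6 267.1] ang [np.float64(0.1), np.float64(0.2)] len 71.2 34.3
[[506.4, 250.1], [435.2, 250.0], [433.4, 284.1], [507.3, 284.3]]
plate [471.2 208.6] ang [np.float64(0.0), np.float64(-180.0)] len 134.2 134.2
[[538.3, 208.6], [404.0, 208.5]]
```

Emit:
apply_moves(
  fingers=[1,1,1,1,1,1,1,1,1,1],
  dp=[
    [0,-3,0],
    [0,-7,0],
    [0,-12,0],
    [0,-17,0],
    [0,-22,0],
    [0,-27,0],
    [0,-32,0],
    [-1,-37,0],
    [-2,-42,0],
    [-2.4,-47,0],
  ],
  yaw=[-2,-4,-6,-8,-10,-12,-14,-15,-15,-15],
)

```text
clock: 5.85
position: [445.6, -203.2, 406.7]
ee_rot: [-0.608, 0.794, 0.001, 0.005]
contact_force: [1.5, -0.3, -0.3]
gripper_width: 39.4
```

Emit:
apply_moves(
  fingers=[1,1,1,1,1,1],
  dp=[
    [0,-5,0],
    [0,-9,0],
    [0,-11,0],
    [0,-11,0],
    [0,-11,0],
    [0,-11,0],
  ],
  yaw=[0,0,0,0,0,0],
)

```text
clock: 6.45
position: [445.5, -312.3, 406.0]
ee_rot: [-0.609, 0.793, 0.001, 0.004]
contact_force: [1.1, 0.4, -1.3]
gripper_width: 39.0
```

```bash
cat >>h.py <<'E'
def tool():
    s=read_state();r=R.from_quat(s["ee_rot"]);y=r.apply([0,1,0]);z=r.apply([0,0,1])
    print("t",round(s["clock"],2),"pos",s["position"].round(1),"yaw(ymod180)",round(np.degrees(np.arctan2(y[1],y[0]))%180,1),"zdir",z.round(4),"w",round(s["gripper_width"],1),"F",s["contact_force"].round(1))
E
python3 -c "
from h import *;tool()"
```

```text
t 6.45 pos [ 445.5 -312.3  406. ] yaw(ymod180) 165.0 zdir [ 0.0053  0.0077 -1.    ] w 39.0 F [ 1.1  0.4 -1.3]
```

Emit:
apply_moves(
  fingers=[1,1,1,1,1,1,1,1],
  dp=[
    [0.1,0.3,-1],
    [0.1,0.3,-3],
    [0.1,0.3,-5],
    [0.1,0.3,-7],
    [0.1,0.3,-9],
    [0.1,0.3,-11],
    [0.1,0.3,-12],
    [0.1,0.3,-12],
  ],
  yaw=[0,0,0,0,0,0,0,0],
)

```text
clock: 7.25
position: [446.2, -308.3, 284.4]
ee_rot: [-0.609, 0.793, 0.003, 0.004]
contact_force: [-0.2, -0.4, -0.2]
gripper_width: 39.1
```

```bash
python3 - <<'E'
from h import *
tool()
c,K,W=cam("wrist");np.savez("w4.npz",c=c,K=K,W=W)
c2=cv2.convertScaleAbs(c,alpha=1.4);cv2.imwrite("pics/w4.png",cv2.resize(c2,(784,588),interpolation=cv2.INTER_CUBIC))
E
```

```text
t 7.25 pos [ 446.2 -308.3  284.4] yaw(ymod180) 165.1 zdir [ 0.0018  0.0092 -1.    ] w 39.1 F [-0.2 -0.4 -0.2]
```

View pics/w4.png

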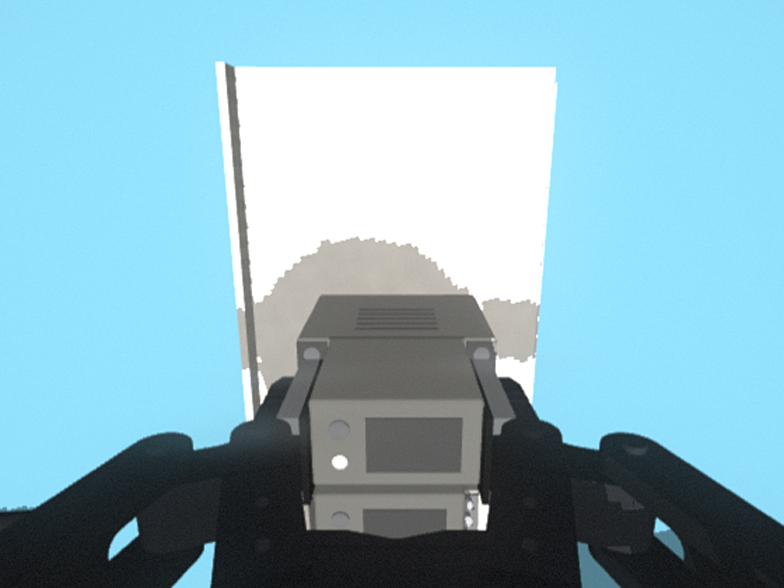

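The module hangs just above the free rack; row3's head is visible right behind it (its edge at about row 494, against 484 for the held one). Checking the gap and alignment.

```bash
python3 - <<'E'
from h import *
d=np.load("w4.npz");K,W=d["K"],d["W"]
c=d["c"];g=cv2.cvtColor(c,cv2.COLOR_BGR2GRAY)
print(g[338:372,[240,270,300]].T.tolist())
print(g[362,205:350].tolist())
m=lambda q:(np.array(q)+.5)/1.4-.5
t=np.radians(-15);A=np.array([[np.cos(t),np.sin(t)],[-np.sin(t),np.cos(t)]])
o=np.array([455.9,-276.5])
for nm,q,z in(("held",[(310,401),(481,401),(483,484),(312,484)],284.4-138.2),("row3 edge",[(313,494),(466,494)],135)):
    print(nm,((ray(m(q),K,W,z)[:,:2]-o)@A.T).round(1).tolist())
E
```

```text
[[99, 101, 99, 100, 99, 100, 101, 92, 79, 71, 70, 71, 71, 71, 74, 90, 95, 96, 99, 101, 101, 99, 99, 100, 102, 99, 99, 88, 76, 87, 96, 96, 97, 97], [97, 101, 100, 101, 101, 99, 101, 92, 77, 72, 70, 70, 71, 71, 81, 92, 94, 99, 102, 101, 101, 102, 101, 102, 99, 84, 62, 63, 65, 66, 67, 64, 67, 65], [95, 101, 100, 100, 99, 101, 102, 91, 78, 72, 71, 72, 72, 71, 80, 91, 97, 99, 99, 101, 99, 99, 100, 101, 101, 84, 66, 66, 66, 68, 65, 67, 64, 66]]
[21, 19, 16, 21, 19, 21, 19, 24, 18, 19, 22, 50, 124, 131, 126, 82, 64, 64, 65, 67, 90, 96, 100, 98, 99, 100, 99, 100, 99, 99, 100, 100, 100, 100, 99, 102, 100, 100, 99, 99, 100, 99, 99, 102, 100, 99, 101, 100, 100, 100, 99, 100, 98, 99, 101, 100, 99, 100, 97, 101, 100, 102, 99, 100, 101, 99, 101, 100, 100, 101, 100, 100, 103, 99, 100, 101, 100, 101, 101, 102, 100, 103, 100, 100, 102, 101, 100, 101, 100, 100, 100, 100, 98, 100, 103, 101, 102, 101, 100, 100, 102, 100, 100, 101, 102, 101, 102, 102, 100, 102, 100, 101, 100, 99, 103, 101, 100, 99, 101, 101, 101, 101, 101, 101, 100, 94, 86, 84, 103, 165, 172, 166, 114, 87, 109, 111, 145, 219, 221, 221, 221, 222, 223, 221, 85]
held [[17.8, -43.6], [-20.6, -43.7], [-22.0, -22.1], [18.3, -22.1]]
row3 edge [[20.2, -11.0], [-19.9, -11.0]]
```

Emit:
apply_moves(
  fingers=[1,1,1,1,1,1],
  dp=[
    [0.2,0.15,0],
    [0.2,0.15,-0.3],
    [0.2,0.15,-0.6],
    [0.2,0.15,-0.9],
    [0.2,0.15,-1.0],
    [0.2,0.15,-1.0],
  ],
  yaw=[0,0,0,0,0,0],
)

```text
clock: 7.9
position: [448.5, -307.3, 275.5]
ee_rot: [-0.609, 0.793, 0.002, 0.004]
contact_force: [0.5, 0.2, -1.1]
gripper_width: 39.5
```

Emit:
apply_moves(
  fingers=[1,1,1],
  dp=[
    [0,0,-0.1],
    [0,0,-0.2],
    [0,0,-0.2],
  ],
  yaw=[0,0,0],
)

```text
clock: 8.2
position: [448.6, -307.3, 273.8]
ee_rot: [-0.609, 0.793, 0.002, 0.004]
contact_force: [-1.4, -1.1, 0.9]
gripper_width: 38.8
```

Emit:
apply_moves(
  fingers=[1,1,1],
  dp=[
    [0,0,-0.1],
    [0,0,-0.2],
    [0,0,-0.2],
  ],
  yaw=[0,0,0],
)

```text
clock: 8.5
position: [448.5, -307.3, 273.7]
ee_rot: [-0.609, 0.793, 0.002, 0.004]
contact_force: [-3.6, 2.8, 11.0]
gripper_width: 39.3
```

Emit:
apply_moves(
  fingers=[0.4,0.2,0,0,0,0,0,0,0,0],
  dp=[
    [0,0,0],
    [0,0,0],
    [0,0,0],
    [0,0,0],
    [0,0,0],
    [0,0,0.5],
    [0,0,2],
    [0,0,5],
    [0,0,9],
    [0,0,13],
  ],
  yaw=[0,0,0,0,0,0,0,0,0,0],
)

```text
clock: 9.5
position: [448.3, -307.2, 405.2]
ee_rot: [-0.609, 0.793, 0.002, 0.004]
contact_force: [1.3, 0.2, 0.9]
gripper_width: 85.2
```

```bash
python3 - <<'E'
from h import *
tool()
c,K,W=cam("wrist");np.savez("w5.npz",c=c,K=K,W=W)
c2=cv2.convertScaleAbs(c,alpha=1.4);cv2.imwrite("pics/w5.png",cv2.resize(c2,(784,588),interpolation=cv2.INTER_CUBIC))
E
```

```text
t 9.5 pos [ 448.3 -307.2  405.2] yaw(ymod180) 165.1 zdir [ 0.0033  0.0073 -1.    ] w 85.2 F [1.3 0.2 0.9]
```

View pics/w5.png

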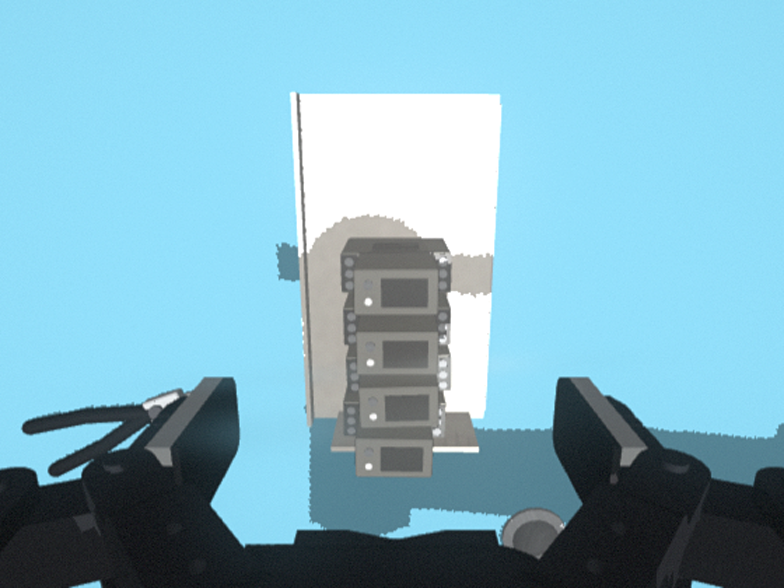

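Four modules now stand in line: done's head at (355..439, 269..314), row3's at (357..438, 332..374). I'll compute the offset and move on toward the tray.

```bash
python3 - <<'E'
from h import *
d=np.load("w5.npz");K,W=d["K"],d["W"]
m=lambda q:(np.array(q)+.5)/1.4-.5
t=np.radians(-15);A=np.array([[np.cos(t),np.sin(t)],[-np.sin(t),np.cos(t)]])
o=np.array([455.9,-276.5])
for q in([(355,269),(439,269),(439,314),(355,314)],[(357,332),(438,332),(438,374),(357,374)],[(357,388),(437,388),(438,428),(358,428)]):
    P=(ray(m(q),K,W,135)[:,:2]-o)@A.T;print(P.mean(0).round(1),P.round(1).tolist())
E
```

```text
[  0.  -31.2] [[19.6, -42.1], [-19.5, -42.2], [-20.0, -20.2], [20.0, -20.2]]
[-0.3 -0.2] [[19.2, -11.1], [-19.7, -11.2], [-20.3, 10.8], [19.6, 10.9]]
[-0.4 29.4] [[19.7, 18.4], [-20.0, 18.3], [-21.0, 40.5], [19.6, 40.6]]
```

Emit:
apply_moves(
  fingers=[0,0,0,0,0,0,0,0,0,0],
  dp=[
    [2,4,0],
    [4,8,0],
    [6,12,0],
    [8,16,0],
    [10,20,0],
    [12,24,0],
    [13,27,-1],
    [13.5,27,-3],
    [13.5,27,-5],
    [13.5,27,-5],
  ],
  yaw=[-4,-8,-12,-16,-20,-24,-25,-25,-25,-25],
)

```text
clock: 10.55
position: [583.9, -37.7, 360.4]
ee_rot: [-0.424, 0.906, -0.005, 0.002]
contact_force: [-0.6, -0.3, 0.1]
gripper_width: 85.3
```

```bash
python3 - <<'E'
from h import *
tool()
c,K,W=cam("wrist");np.savez("w6.npz",c=c,K=K,W=W)
c2=cv2.convertScaleAbs(c,alpha=1.5);cv2.imwrite("pics/w6.png",cv2.resize(c2,(784,588),interpolation=cv2.INTER_CUBIC))
E
```

```text
t 10.55 pos [583.9 -37.7 360.4] yaw(ymod180) 140.2 zdir [ 0.0078 -0.0078 -0.9999] w 85.3 F [-0.6 -0.3  0.1]
```

View pics/w6.png

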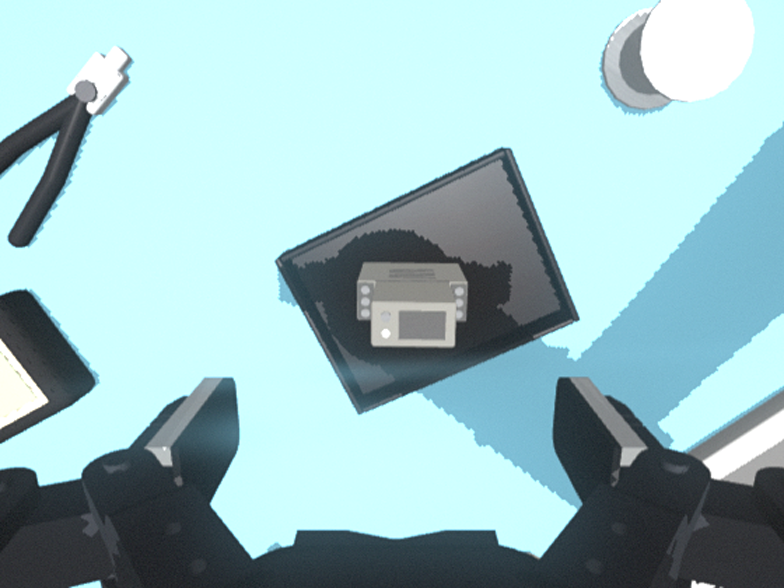

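Done stands 31 mm from row3, in line. The tray module's head top is at about (371..455, 303..348), its body front edge at rows 263–281.

```bash
python3 - <<'E'
from h import *
d=np.load("w6.npz");K,W=d["K"],d["W"]
m=lambda q:(np.array(q)+.5)/1.4-.5
for nm,q,z in(("head",[(371,303),(455,303),(455,348),(372,347)],94),("shoulder",[(358,282),(466,281)],54)):
    P=ray(m(q),K,W,z)[:,:2]
    print(nm,P.mean(0).round(1),"ang",[np.degrees(np.arctan2(*(P[a]-P[b])[::-1])).round(1) for a,b in((0,1),(-1,-2))],"len",np.linalg.norm(P[0]-P[1]).round(1),np.linalg.norm(P[0]-P[-1]).round(1))
E
```

```text
head [587.7 -23.7] ang [np.float64(-39.6), np.float64(-40.3)] len 39.1 21.8
shoulder [580.2 -32.5] ang [np.float64(-39.1), np.float64(140.9)] len 58.1 58.1
```

Emit:
apply_moves(
  fingers=[0,0,0,0,0,0,0,1,1,1],
  dp=[
    [0.2,1.5,0],
    [0.2,1.5,-3],
    [0.2,1.5,-6],
    [0.2,1.5,-9],
    [0.2,1.5,-11.5],
    [0.2,1.5,-12.8],
    [0.2,1.5,-12.8],
    [0.2,1.5,-12.8],
    [0.2,1.5,-12.8],
    [0.2,1.5,-12.8],
  ],
  yaw=[0,0,0,0,0,0,0,0,0,0],
)

```text
clock: 11.6
position: [586.8, -22.9, 235.9]
ee_rot: [-0.424, 0.905, -0.006, 0.005]
contact_force: [-0.2, 0.2, 0.2]
gripper_width: 44.3
```

Emit:
apply_moves(
  fingers=[1,1,1,1,1,1],
  dp=[
    [0,0,0],
    [0,0,0],
    [0,0,0],
    [0,0,0],
    [0,0,0],
    [0,0,0],
  ],
  yaw=[0,0,0,0,0,0],
)

```text
clock: 12.2
position: [586.9, -22.9, 236.1]
ee_rot: [-0.424, 0.905, -0.007, 0.005]
contact_force: [-2.3, 0.2, 3.0]
gripper_width: 38.9
```

```bash
python3 -c "
from h import *;tool()"
```

```text
t 12.2 pos [586.9 -22.9 236.1] yaw(ymod180) 140.2 zdir [ 0.0143 -0.0077 -0.9999] w 38.9 F [-2.3  0.2  3. ]
```

Emit:
apply_moves(
  fingers=[1,1,1,1,1,1,1,1,1,1],
  dp=[
    [0,0,1],
    [0,0,3],
    [0,0,6],
    [0,0,10],
    [0,0,14],
    [-1,3,17],
    [-3,7,17],
    [-5,11,17],
    [-7,15,17],
    [-8.5,19,17],
  ],
  yaw=[0,0,0,0,0,5,12,19,26,33],
)

```text
clock: 13.2
position: [500.3, 168.1, 406.6]
ee_rot: [-0.666, 0.746, -0.005, 0.007]
contact_force: [-0.2, 0.5, -1.8]
gripper_width: 39.3
```

Emit:
apply_moves(
  fingers=[1,1,1,1,1,1,1],
  dp=[
    [-1,4,0],
    [-2,7,0],
    [-2.9,9.5,0],
    [-2.9,9.5,0],
    [-2.9,9.5,0],
    [-2.9,9.5,0],
    [-2.9,9.5,0],
  ],
  yaw=[5,8,8,8,8,8,8],
)

```text
clock: 13.9
position: [471.6, 262.1, 406.6]
ee_rot: [0.716, -0.698, 0.004, -0.007]
contact_force: [0.0, -0.9, -1.0]
gripper_width: 39.1
```

```bash
python3 - <<'E'
from h import *
tool()
c,K,W=cam("wrist");np.savez("w7.npz",c=c,K=K,W=W)
c2=cv2.convertScaleAbs(c,alpha=1.5);cv2.imwrite("pics/w7.png",cv2.resize(c2,(784,588),interpolation=cv2.INTER_CUBIC))
E
```

```text
t 13.9 pos [471.6 262.1 406.6] yaw(ymod180) 1.4 zdir [ 0.0157  0.0039 -0.9999] w 39.1 F [ 0.  -0.9 -1. ]
```

View pics/w7.png

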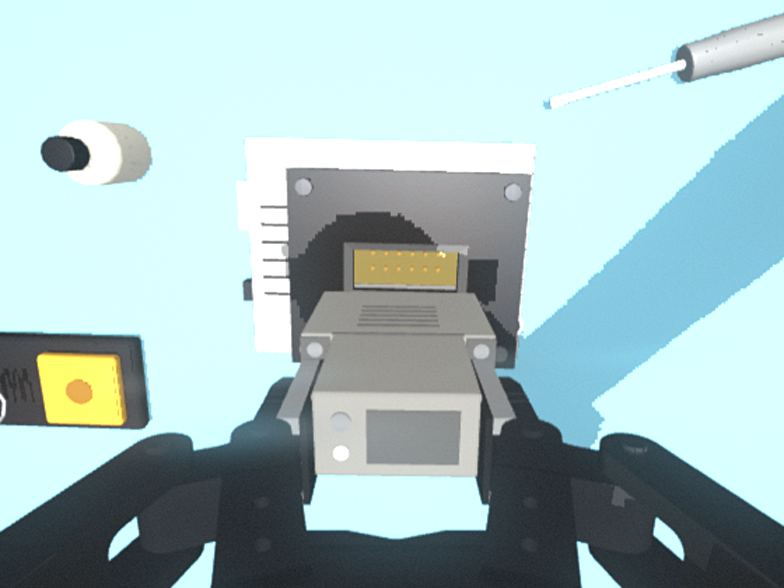

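The second module is held above the jig: head top (313..479, 392..475), foot front edge (322..490, ~292), outer flare edge from (343,243) to (467,247).

```bash
python3 - <<'E'
from h import *
d=np.load("w7.npz");K,W=d["K"],d["W"]
m=lambda q:(np.array(q)+.5)/1.4-.5
z0=406.6
for nm,q,z in(("head",[(313,392),(475,392),(479,474),(315,475)],z0-142.1),("shoulder",[(302,338),(494,338)],z0-182.1),("foot",[(322,291),(481,293)],z0-232.1),("flare",[(343,242),(467,246)],76),("plate",[(288,169),(527,173)],76),("inner",[(354,249),(459,252),(457,289),(354,287)],71)):
    P=ray(m(q),K,W,z)[:,:2]
    print(nm,P.mean(0).round(1),"ang",[np.degrees(np.arctan2(*(P[a]-P[b])[::-1])).round(1) for a,b in((0,1),(-1,-2))],"len",np.linalg.norm(P[0]-P[1]).round(1),P.round(1).tolist())
E
```

```text
head [474.1 261.7] ang [np.float64(1.8), np.float64(2.4)] len 37.5 [[493.5, 251.4], [456.0, 250.2], [453.6, 271.8], [493.4, 273.5]]
shoulder [474.2 252.2] ang [np.float64(1.7), np.float64(-178.3)] len 58.6 [[503.5, 253.1], [444.9, 251.3]]
foot [473.3 251.2] ang [np.float64(0.9), np.float64(-179.1)] len 62.9 [[504.8, 251.7], [441.9, 250.7]]
flare [471.8 249.5] ang [np.float64(-0.3), np.float64(179.7)] len 71.3 [[507.4, 249.3], [436.1, 249.6]]
plate [471.7 208.6] ang [np.float64(0.5), np.float64(-179.5)] len 132.3 [[537.9, 209.2], [405.6, 208.0]]
inner [470.7 265.5] ang [np.float64(-0.1), np.float64(0.5)] len 61.5 [[501.5, 254.1], [440.0, 254.2], [439.9, 276.6], [501.4, 277.2]]
```

Emit:
apply_moves(
  fingers=[1,1,1,1,1,1,1],
  dp=[
    [-0.3,0.4,-1],
    [-0.3,0.4,-3],
    [-0.3,0.4,-5],
    [-0.3,0.4,-7],
    [-0.3,0.4,-8],
    [-0.3,0.4,-8],
    [-0.3,0.4,-8],
  ],
  yaw=[-1.4,-1.4,-1.4,-1.4,-1.4,-1.4,-1.4],
)

```text
clock: 14.65
position: [469.1, 266.1, 327.3]
ee_rot: [0.707, -0.707, 0.005, -0.007]
contact_force: [-0.1, -0.2, -1.2]
gripper_width: 39.6
```

```bash
python3 - <<'E'
from h import *
tool()
c,K,W=cam("wrist");np.savez("w8.npz",c=c,K=K,W=W)
c2=cv2.convertScaleAbs(c[90:360,140:500],alpha=1.5);cv2.imwrite("pics/w8.png",cv2.resize(c2,(792,594),interpolation=cv2.INTER_CUBIC))
E
```

```text
t 14.65 pos [469.1 266.1 327.3] yaw(ymod180) 0.0 zdir [ 0.0169  0.004  -0.9998] w 39.6 F [-0.1 -0.2 -1.2]
```

View pics/w8.png

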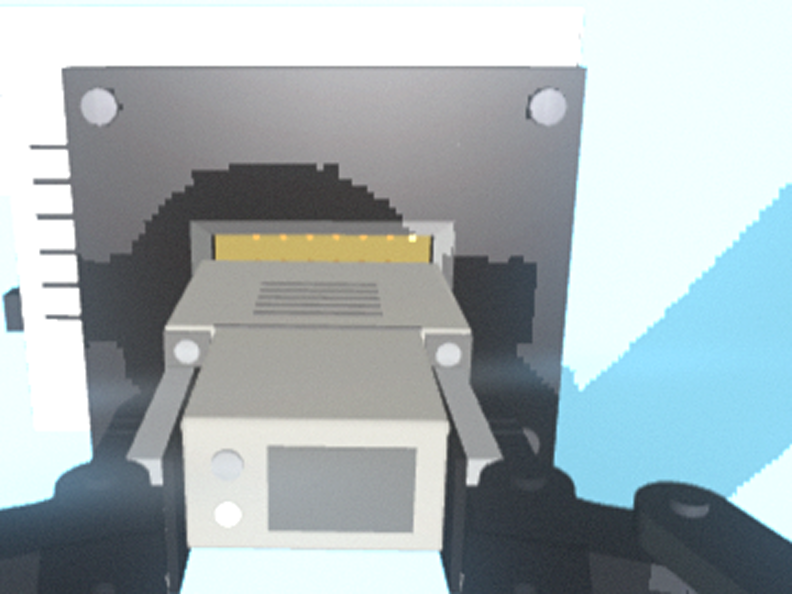

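At about 19 mm above the plate: foot edge (202..434, 262), flare top edge (190..455, 222), both level in the picture, so the yaw is fine.

```bash
python3 - <<'E'
from h import *
d=np.load("w8.npz");K,W=d["K"],d["W"]
m=lambda q:(np.array(q)+.5)/2.2-.5+[140,90]
z0=327.3
for nm,q,z in(("foot",[(202,262),(434,262)],z0-232.1),("shoulder",[(166,329),(470,329)],z0-182.1),("head",[(183,420),(447,420)],z0-142.1),("flare",[(190,222),(455,222)],76),("inner",[(215,234),(433,235)],71),("plate",[(65,67),(584,67)],76)):
    P=ray(m(q),K,W,z)[:,:2]
    print(nm,P.mean(0).round(1),"ang",[np.degrees(np.arctan2(*(P[a]-P[b])[::-1])).round(1) for a,b in((0,1),)],"len",np.linalg.norm(P[0]-P[1]).round(1),P.round(1).tolist())
E
```

```text
foot [472.2 255.6] ang [np.float64(0.3)] len 58.5 [[501.4, 255.7], [442.9, 255.4]]
shoulder [471.6 255.3] ang [np.float64(0.4)] len 59.0 [[501.1, 255.5], [442.1, 255.1]]
head [471.6 255. ] ang [np.float64(0.5)] len 38.9 [[491.0, 255.2], [452.1, 254.9]]
flare [471.2 249.5] ang [np.float64(0.2)] len 72.2 [[507.3, 249.7], [435.1, 249.4]]
inner [470.7 254.2] ang [np.float64(-0.0)] len 60.9 [[501.2, 254.2], [440.3, 254.2]]
plate [471.  208.4] ang [np.float64(0.1)] len 134.4 [[538.2, 208.5], [403.8, 208.4]]
```

Emit:
apply_moves(
  fingers=[1,1,1,1,1,1,1,1,1,1],
  dp=[
    [-0.1,0,0],
    [-0.1,0,-0.5],
    [-0.1,0,-1],
    [-0.1,0,-1.4],
    [-0.1,0,-1.8],
    [-0.1,0,-2.2],
    [-0.1,0,-2.6],
    [-0.1,0,-3],
    [-0.1,0,-3.2],
    [-0.1,0,-3.2],
  ],
  yaw=[0,0,0,0,0,0,0,0,0,0],
)

```text
clock: 15.7
position: [468.1, 266.3, 295.3]
ee_rot: [0.707, -0.707, 0.005, -0.008]
contact_force: [-0.4, -0.7, -1.2]
gripper_width: 39.2
```

```bash
python3 -c "
from h import *;tool()"
```

```text
t 15.7 pos [468.1 266.3 295.3] yaw(ymod180) 0.0 zdir [ 0.017   0.0043 -0.9998] w 39.2 F [-0.4 -0.7 -1.2]
```

Emit:
apply_moves(
  fingers=[1,1,1,1,1,1,1,1,1,1],
  dp=[
    [0,0,-0.4],
    [0,0,-0.8],
    [0,0,-1.2],
    [0,0,-1.6],
    [0,0,-2],
    [0,0,-2.2],
    [0,0,-2.4],
    [0,0,-2.4],
    [0,0,-2.4],
    [0,0,-2.4],
  ],
  yaw=[0,0,0,0,0,0,0,0,0,0],
)

```text
clock: 16.7
position: [468.0, 266.2, 271.7]
ee_rot: [0.707, -0.707, 0.005, -0.008]
contact_force: [-2.3, 0.7, 4.2]
gripper_width: 39.4
```

```bash
python3 -c "
from h import *;tool()"
```

```text
t 16.7 pos [468.  266.2 271.7] yaw(ymod180) 0.0 zdir [ 0.0171  0.0042 -0.9998] w 39.4 F [-2.3  0.7  4.2]
```

Emit:
apply_moves(
  fingers=[1,1,1,1,1,1],
  dp=[
    [0,0,-0.1],
    [0,0,-0.2],
    [0,0,-0.3],
    [0,0,-0.3],
    [0,0,-0.3],
    [0,0,-0.3],
  ],
  yaw=[0,0,0,0,0,0],
)

```text
clock: 17.3
position: [467.9, 266.2, 269.2]
ee_rot: [0.707, -0.707, 0.005, -0.008]
contact_force: [-2.7, -0.3, 6.4]
gripper_width: 39.2
```

Emit:
apply_moves(
  fingers=[1,1,1,1],
  dp=[
    [0,0,-0.1],
    [0,0,-0.1],
    [0,0,-0.1],
    [0,0,-0.1],
  ],
  yaw=[0,0,0,0],
)

```text
clock: 17.7
position: [467.9, 266.3, 268.8]
ee_rot: [0.707, -0.707, 0.005, -0.008]
contact_force: [-2.4, -0.4, 7.5]
gripper_width: 38.8
```

Emit:
apply_moves(
  fingers=[1,1,1,1],
  dp=[
    [0,0,-0.1],
    [0,0,-0.1],
    [0,0,-0.1],
    [0,0,-0.1],
  ],
  yaw=[0,0,0,0],
)

```text
clock: 18.1
position: [467.9, 266.2, 268.5]
ee_rot: [0.707, -0.707, 0.005, -0.008]
contact_force: [-2.4, -0.4, 7.2]
gripper_width: 38.9
```

Emit:
apply_moves(
  fingers=[1,1,1,1,1],
  dp=[
    [0,0,-0.15],
    [0,0,-0.25],
    [0,0,-0.3],
    [0,0,-0.3],
    [0,0,-0.3],
  ],
  yaw=[0,0,0,0,0],
)

```text
clock: 18.6
position: [467.8, 266.4, 267.9]
ee_rot: [0.708, -0.706, 0.005, -0.008]
contact_force: [-7.6, -1.5, 17.8]
gripper_width: 38.8
```

The force passed 10 N with about 6 mm of travel, so the carrier is on its stop. No pictures are left to view, so the last check is numeric.

```bash
python3 - <<'E'
from h import *
tool()
for i in range(6): c,K,W=cam("top")
tool()
d=read_state();print(np.abs(d["joint_vel"]).max())
g=cv2.cvtColor(c,cv2.COLOR_BGR2GRAY)
u,v=proj([[447.9,-306.4,135]],K,W)[0];print("done expected px",u,v)
ref=cv2.imread("pics/top0.png",0).astype(int)
df=np.abs(g.astype(int)-ref)
for nm,(x,y) in dict(reel=(312,268),bottle=(217,167),cutters=(377,158),row=(400,237),done=(int(u),int(v)-0)).items():
    print(nm,"mean change",df[y-12:y+12,x-12:x+12].mean().round(1))
# held module vs pads: head front edge in the wrist view, compared with before insertion
w,K,W=cam("wrist");a=cv2.cvtColor(w,cv2.COLOR_BGR2GRAY);b=cv2.cvtColor(np.load("w8.npz")["c"],cv2.COLOR_BGR2GRAY)
sl=np.s_[240:345,222:345]
print("head shift px",cv2.phaseCorrelate(b[sl].astype(np.float32),a[sl].astype(np.float32)))
E
```

```text
t 18.6 pos [467.8 266.4 267.9] yaw(ymod180) 0.1 zdir [ 0.0184  0.0042 -0.9998] w 38.8 F [-7.6 -1.5 17.8]
t 18.9 pos [467.8 266.3 268. ] yaw(ymod180) 0.1 zdir [ 0.0185  0.0042 -0.9998] w 39.1 F [-6.8 -1.9 18.8]
0.0015011434777478909
done expected px 429.2358493080048 242.73993993588576
reel mean change 3.6
bottle mean change 3.4
cutters mean change 4.0
row mean change 3.5
done mean change 30.2
head shift px ((0.4799966258320083, 0.14133656148646168), 0.5992006577385797)
```

No slip in the grip, everything is still, and the bystanders are unchanged. Handing in.

```bash
python3 -c "
from h import *;print(job_done());tool()"
```

```text
the job is handed in; nothing more can be done
None
the job is handed in; nothing more can be done
```

Both modules were moved as asked, and I handed the job in at about 19 s on the robot's clock. No verdict is reported.

- **Tested module:** I lifted it out of the jig, lowered it to contact on the rack and released it. The wrist view afterwards put it 31 mm from row3 (gap about 8.5 mm), in line to about 0.3 mm and square.
- **Waiting module:** I took it from the tray and passed it through the guard window. It is pressed down about 6 mm with a force near 18 N, well over the 10 N of the springs, so the carrier is on its stop. It was still gripped and still at hand-in, and the wrist camera showed a shift of only 0.5 px in the jaws.
- **Left alone:** Before and after top views showed only noise-level change at the row, reel, bottle and cutters.

**Caveats:**
- The tool leans about 0.018 rad in its final pose, which is inside the 0.1 rad limit.
- There is a side force of about 7 N, probably the module resting against the side of the window.
- The final checks were numeric only, because all 12 allowed picture views were used (against about 8 planned).

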